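Third click on the practice amp

ROBOT

A 7-joint arm with a two-finger parallel gripper is mounted at the origin on the work surface. World frame = base frame: x ahead of the robot, y to its left, z up, the work surface at z = 0. Lengths are in m, angles in rad, forces in N, time in s.
With the tool pointing down it reaches from about 0.425 to 1.025 m from the base axis. Payload 3.6 kg.
Tool frame: the origin (TCP) lies at the very end of the fingers, on their centre line; the grasp point (between the pads) lies 19 mm behind it (arm.pinch_z is the distance from the TCP to the grasp point, in m); z points along the fingers, y is the direction in which the jaws open and shut (so a half turn about z gives the same grasp; the last joint's range is limited). The gripper opens to 85 mm and grips with 20 to 120 N. Pads are 22 mm wide; open, the fingers measure 114 mm over their backs; the gripper's body (76 mm by 85 mm) begins 54 mm behind the grasp point. The pads swing forward as they close: fully open they stand 13 mm farther back than shut.
Start: joints at [-1.409, 0.591, 0.048, 1.609, -0.033, 0.943, -0.034], TCP at [0.183, 0.701, 0.231] pointing down, gripper open.
Joint ranges: [-2.69, 2.69], [-0.47, 2.24], [-1.27, 1.36], [0.19, 2.51], [-1.53, 4.68], [0.08, 2.07], [-3.09, 3.09]. Speed limits (rad/s): [2.57, 2.57, 3.14, 3.14, 3.14, 3.14, 3.14].

INTERFACE

Orientations are given as a unit quaternion [x, y, z, w].
In Python, from rig import arm, cams, order gives the robot as it stands.
- The arm moves only by the shell command python3 -m inch 'ROWS'. ROWS is JSON, a list of rows, each a list of 7 numbers: the shift along the tool's x, y, z in cm, then the turn, a rotation vector about the tool's x, y, z in degrees, then the opening, from 0 (shut) to 1 (fully open). In form: [[tx, ty, tz, wx, wy, wz, hand], ...]. A call has 1 to 20 rows; each row is the pose to reach, as a shift and turn from the pose measured when the call began, along the tool's axes at that moment; what a row does not reach only later rows make up. A row lasts 1/12 s, in which the tool goes at most 41.7 mm and 7.16 degrees, less where a joint would pass 70% of its speed; a pose out of reach is approached as far as the arm can. A call with a gripper value outside its range is refused whole. The fingers move at their own pace and stop on an object; the grip force is fixed at half the most. Time passes only in rows, so rows that repeat a pose let the fingers close. It gives the time, the measured TCP pose, the force and the opening at its end, in the units of the state.
- arm.sense(): the state, without advancing time (a new reading comes with each control period).
- cams.capture(name): name is "side" or "top"; returns (picture, depth): 480x640x3 uint8, red, green, blue; 480x640 float32, m along the optical axis (not along the pixel's ray), 0 where there is no reading.
- cams.calibration(name): a dict with "intrinsics" (3x3 intrinsics, pixels), "T" (4x4, takes a point from camera to world coordinates). Camera axes: x right, y up, looking along -z (the intrinsics and any distortion apply to the point x, -y, -z); pixel columns grow to the right and rows downward; lengths in m; the calibration is good to about 2 mm. A picture is of the moment at which its call begins. calibration takes no time and is no camera call.
- order.job_done(): hands the job in, once; it reports no verdict.
The state is a dict: "time": time; "q": joint angles; "qd": joint speeds; "tau": joint torques, N m; "tool_pos": TCP position; "tcp_rot": TCP orientation; "wrist_force": force on the tool from outside, world axes, zero at the start; "ft_torque": the same for the moment, N m; "opening": finger opening in m.
Only numpy, scipy, OpenCV 4.12 (cv2) and the standard library are available. Lean on these libraries where they do the work, as an engineer would, in place of code of your own. Each camera call takes 0.05 s, during which the arm holds its last target.

TASK

Get the little practice amp on the counter ready for quiet harmonica practice: with your fingertips push its upright level lever along the slot to the third of its five clicks, counted from the off end (the end with the round stud, nearest the robot's right) wherever the lever stands now, without running on past the third; only then press down the raised near end of the power rocker so that it stays tipped over to on. Push and press gently, never pinch the lever, lift nothing, leave everything else where it is, and finish with the hand clear.

Things in the scene. Friction and masses are not known exactly. Their poses are not given: they have to be found in the camera images.
- amp: practice amp, fixed: low wooden box 180 (x) x 280 (y) x 74 mm high, aluminium deck on top. Origin: centre of its underside; z up, -x side (cloth grille) towards the robot, +y to the robot's left. On the deck (z = 74 mm), amp axes: the lever's slot runs along y at x = -20 mm, y -113 to +3 mm; the rocker stands at x = 0, y = +80 mm. The capo lies behind the slot.
- click_lever (a joint): lever's travel along the slot, m, growing to amp +y: 0 = off, clicks at 0.018, 0.036, 0.054 (third), 0.072, 0.090; end stops at both ends. Starts at off or at the first click. A sprung ball pulls it into the nearest click from within 9 mm and holds it there; pushing over the crest to the next takes about 5 N, then it jumps ahead of the finger.
- lever_cap: the lever's upright black plastic paddle, 28 (amp x) x 12 (amp y, the sliding direction) x 30 mm tall, from 3 to 33 mm above the deck. Origin on the slot's centre line at deck height, below the middle of the paddle; axes as the amp's. It must not feel more than 20 N from the fingers.
- lever_top (a point): centre of the top face of the lever's paddle, 33 mm above the deck
- third_mark (a point): point of the slot, at deck height, below the lever's middle when it is at the third click; axes as the amp's. 30 mm behind the slot (amp x = +10 mm) a round stud marks off (amp y = -100 mm) and five low raised bars mark the clicks (y = -82, -64, -46 the third, -28, -10 mm).
- power_rocker (a joint): tilt of the power rocker, rad: 0 = off (near end up), 0.44 = fully on (near end down). It stays where it is left and is light: under 2 N at the near end.
- rocker_raised (a point): where to press: point on the top face of the rocker's near (amp -x) half, 25 mm from the pivot; turns with it. The rocker is a white slab 68 (amp x) x 32 (amp y) x 8 mm on a cross axle 16 mm above the deck at amp x = 0, y = +80 mm. At off this point is about 25 mm above the deck, fully on about 14 mm.
- capo: bystander, loose; origin at the centre of its underside, z up. Walnut ukulele capo, two bars, 16 x 75 x 24 mm, lying on the amp's deck behind the slot
- jam_jar: bystander, loose; origin at the centre of its underside, z up. Empty open glass jar, 68 mm wide, 95 mm high, to the left of the amp
- mug: bystander, loose; origin at the centre of its underside, z up. White mug, 80 mm wide plus handle, 90 mm high, to the right of the amp
- salt_pot: bystander, loose; origin at the centre of its underside, z up. Turned wooden salt pot, 60 mm wide, 60 mm high, behind the amp
- harmonica_red: bystander, loose; origin at the centre of its underside, z up. Harmonica 27 x 100 x 20 mm with a red comb, on the lowest tier of the three-tier steel rack (120 x 170 x 220 mm high) far to the left
- harmonica_blue: bystander, loose; origin at the centre of its underside, z up. The same with a blue comb, on the middle tier
- harmonica_green: bystander, loose; origin at the centre of its underside, z up. The same with a green comb, on the top tier, 220 mm up

How it is judged:
By the outcome, as a careful person would: the job done as asked, in the order asked, and still so for the second after the job is handed in, with the robot touching nothing.
It also fails if it takes over 42 s, if anything falls off the work surface, if the arm or the gripper's body presses on something with over 40 N, if the wrist force passes 120 N, or if a joint passes its speed limit or range.

## Working session

There is one attempt and no reset: what is moved stays moved. The work goes in short steps, Python scripts to look and compute and a shell command to move; the robot and the scene stay as the last step left them, time stands still between calls to the robot, and variables do not carry over. Pictures are saved under pics/ and viewed, and the job is handed in when it is done.

```bash
ls; mkdir -p pics
python3 - <<'E'
from rig import arm,cams
import cv2,numpy as np
s=arm.sense();print({k:np.round(v,3) for k,v in s.items()})
for n in("top","side"):
    p,d=cams.capture(n);cv2.imwrite(f"pics/{n}0.png",p[:,:,::-1]);np.savez(f"pics/{n}0.npz",p=p,d=d)
    c=cams.calibration(n);print(n,np.round(c["intrinsics"],1).tolist(),np.round(c["T"],3).tolist(),c.keys())
E
```

```text
pics
{'time': np.float64(0.0), 'q': array([-1.409,  0.592,  0.048,  1.61 , -0.033,  0.943, -0.034]), 'qd': array([-0.   , -0.001, -0.001, -0.   , -0.   , -0.001,  0.001]), 'tau': array([ 0.0000e+00, -5.4869e+01,  1.5470e+00, -1.9812e+01,  9.0000e-03,
        9.0000e-03, -0.0000e+00]), 'tool_pos': array([0.183, 0.701, 0.23 ]), 'tcp_rot': array([ 0.128,  0.992, -0.001, -0.   ]), 'wrist_force': array([ 0.886, -0.25 ,  0.051]), 'ft_torque': array([-0.012, -0.002,  0.034]), 'opening': np.float64(0.085)}
top [[486.6, 0.0, 313.3], [0.0, 486.6, 237.6], [0.0, 0.0, 1.0]] [[0.023, 0.987, -0.157, 0.432], [-1.0, 0.021, -0.015, 0.149], [-0.011, 0.157, 0.988, 1.126], [0.0, 0.0, 0.0, 1.0]] dict_keys(['intrinsics', 'T'])
side [[596.5, 0.0, 322.7], [0.0, 596.5, 244.8], [0.0, 0.0, 1.0]] [[0.993, 0.092, -0.076, 0.482], [-0.119, 0.69, -0.714, -0.765], [-0.013, 0.718, 0.696, 1.017], [0.0, 0.0, 0.0, 1.0]] dict_keys(['intrinsics', 'T'])
```

View pics/top0.png

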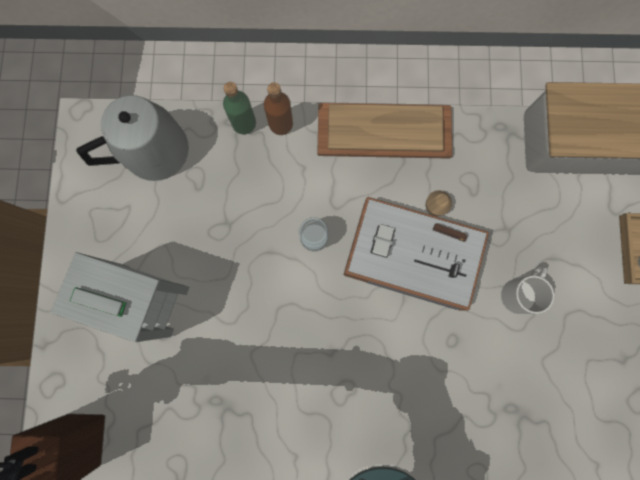

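View pics/side0.png

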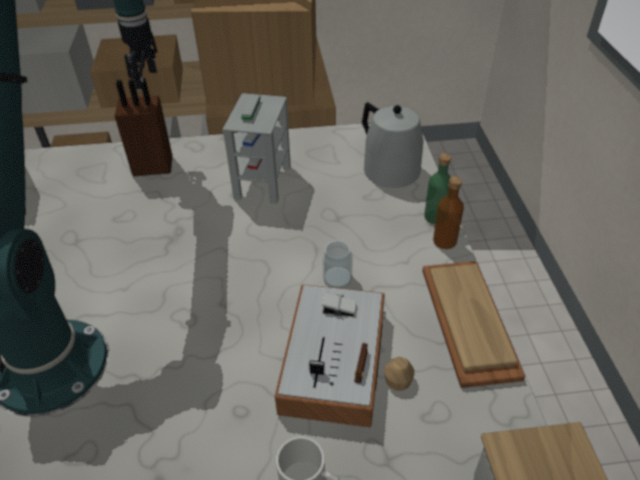

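The top view shows the amp turned, with its deck around (418,253). The lever is near (457,268), by the stud end, and the rocker near (383,240). In the side view the lever is at (317,368) and the rocker at (340,307). Next I'll measure the pose.

```bash
cat > h.py <<'E'
import numpy as np,cv2
from rig import cams
def cloud(n,d):
    c=cams.calibration(n);K=c["intrinsics"];T=c["T"]
    v,u=np.mgrid[0:480,0:640]
    P=np.stack([(u-K[0,2])/K[0,0]*d,-(v-K[1,2])/K[1,1]*d,-d],-1)
    return P@T[:3,:3].T+T[:3,3]
def pix(n,X):
    c=cams.calibration(n);K=c["intrinsics"];T=c["T"]
    p=(np.asarray(X)-T[:3,3])@T[:3,:3]; return np.stack([K[0,0]*p[...,0]/-p[...,2]+K[0,2],K[1,1]*-p[...,1]/-p[...,2]+K[1,2]],-1)
E
python3 - <<'E'
from h import *
for n,ctr in(("top",(418,253)),("side",(335,350))):
    z=np.load(f"pics/{n}0.npz");W=cloud(n,z["d"])
    m=((abs(W[...,2]-.074)<.008)).astype(np.uint8)
    nn,l,st,cc=cv2.connectedComponentsWithStats(m)
    k=max(range(1,nn),key=lambda i:st[i,4]*(abs(cc[i]-ctr).max()<60))
    Q=W[l==k];print(n,len(Q),np.median(Q[:,2]))
    r=cv2.minAreaRect((Q[:,:2]*1000).astype(np.float32));print(r,cv2.boxPoints(r).tolist())
    p=z["p"][:,:,::-1]
    u,v=ctr;s=80;cv2.imwrite(f"pics/{n}crop.png",cv2.resize(p[v-s*3//4:v+s*3//4,u-s:u+s],(800,600),interpolation=cv2.INTER_CUBIC))
E
```

```text
top 9476 0.0737560565348131
((572.6094970703125, -62.82612609863281), (279.72320556640625, 180.00091552734375), 74.47818756103516) [[448.4637756347656, -173.502197265625], [621.8998413085938, -221.67138671875], [696.7552490234375, 47.849945068359375], [523.3191528320312, 96.01913452148438]]
side 9788 0.07429475965129334
((573.3958129882812, -63.897705078125), (283.6342468261719, 179.96780395507812), 74.4818115234375) [[448.7498779296875, -176.4702911376953], [622.1570434570312, -224.61964416503906], [698.041748046875, 48.67488098144531], [524.6345825195312, 96.82423400878906]]
```

View pics/topcrop.png

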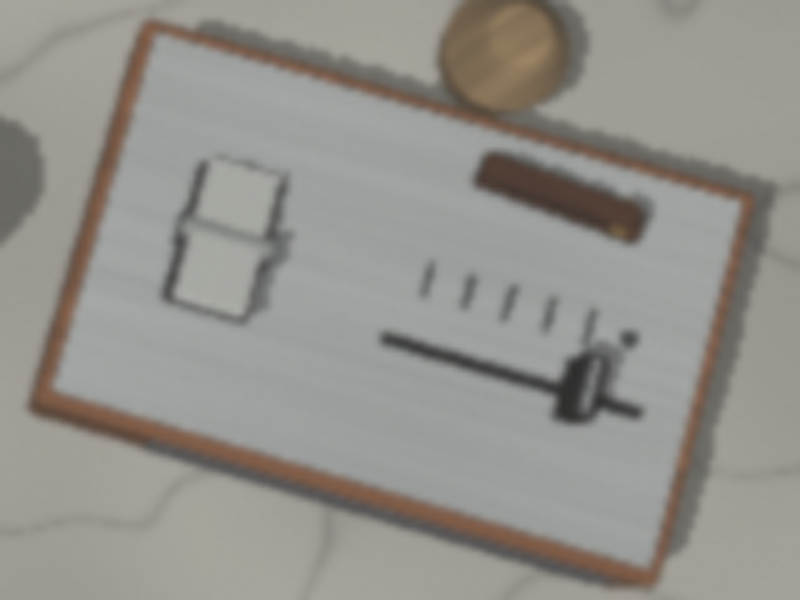

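View pics/sidecrop.png

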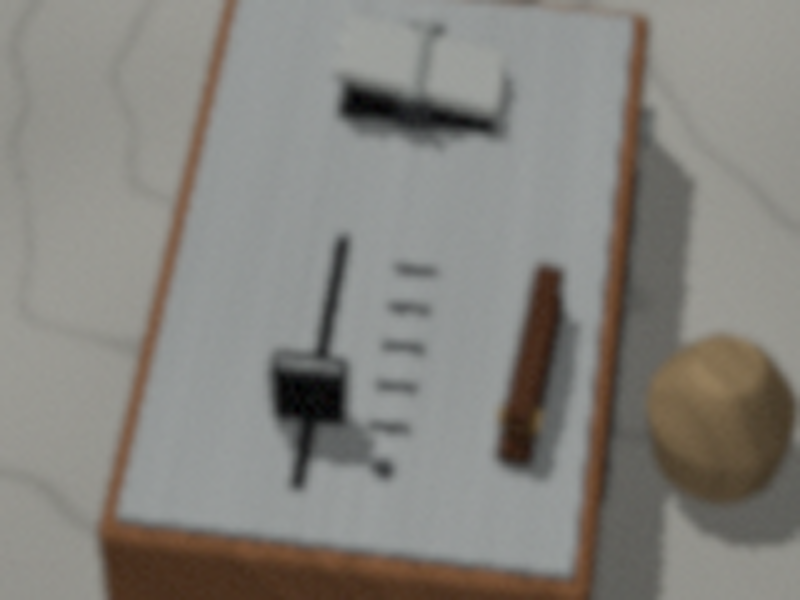

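Both cameras agree on the amp: centre about (0.573,-0.063), yaw -15.5°, size 280x180. Now I'll find the lever travel from its points above the deck and check the landmarks with an overlay.

```bash
cat >> h.py <<'E'
C=np.array([.573,-.0632,0.]);yaw=np.deg2rad(-15.52)
R=np.array([[np.cos(yaw),-np.sin(yaw),0],[np.sin(yaw),np.cos(yaw),0],[0,0,1]])
def a2w(p): return np.asarray(p)@R.T+C
def w2a(p): return (np.asarray(p)-C)@R
E
python3 - <<'E'
from h import *
for n,ctr in(("top",(418,253)),("side",(335,350))):
    z=np.load(f"pics/{n}0.npz");A=w2a(cloud(n,z["d"]))
    m=(A[...,2]>.095)&(A[...,2]<.115)&(abs(A[...,0]+.02)<.025)&(A[...,1]>-.13)&(A[...,1]<.02)
    Q=A[m];print(n,len(Q),np.percentile(Q,[2,50,98],axis=0).round(4).tolist())
    m=(A[...,2]>.1045)&m
    Q=A[m];print(n,len(Q),np.percentile(Q,[2,50,98],axis=0).round(4).tolist())
    m=(A[...,2]>.08)&(abs(A[...,0])<.045)&(abs(A[...,1]-.08)<.03);Q=A[m]
    for lo,hi in((-.04,-.02),(-.02,0),(0,.02),(.02,.04)):
        q=Q[(Q[:,0]>lo)&(Q[:,0]<hi)];print(" rk",lo,len(q),q.mean(0).round(4),np.percentile(q[:,1],[2,98]).round(4))
    p=cv2.resize(z["p"][:,:,::-1],None,fx=4,fy=4,interpolation=cv2.INTER_CUBIC)
    L=[(-.02,-.113,.074),(-.02,.003,.074),(.01,-.1,.076)]+[(.01,-.082+.018*i,.076) for i in range(5)]+[(-.02,-.1,.107),(-.02,-.082,.107),(-.025,.08,.099)]
    for q in L: 
        u=pix(n,a2w(q))*4+1.5;cv2.circle(p,tuple(int(x) for x in u),3,(0,0,255),-1)
    u,v=np.array(ctr)*4;cv2.imwrite(f"pics/{n}ov.png",p[v-300:v+300,u-400:u+400])
E
```

```text
top 92 [[-0.0336, -0.0861, 0.0976], [-0.0207, -0.0794, 0.1067], [-0.0074, -0.0744, 0.1108]]
top 71 [[-0.0334, -0.0861, 0.1049], [-0.0196, -0.0805, 0.1073], [-0.007, -0.0747, 0.1112]]
 rk -0.04 102 [-0.0274  0.0811  0.0986] [0.0654 0.097 ]
 rk -0.02 160 [-0.0095  0.0801  0.0957] [0.0612 0.0995]
 rk 0 145 [0.0094 0.0804 0.0919] [0.0617 0.0997]
 rk 0.02 87 [0.0263 0.0811 0.0881] [0.0654 0.0963]
side 134 [[-0.032, -0.0885, 0.0955], [-0.0189, -0.0845, 0.1062], [-0.0057, -0.0754, 0.1102]]
side 86 [[-0.0322, -0.0877, 0.105], [-0.0192, -0.0821, 0.1075], [-0.0062, -0.075, 0.1105]]
 rk -0.04 98 [-0.026   0.0762  0.0977] [0.0621 0.0957]
 rk -0.02 170 [-0.0094  0.0759  0.0946] [0.0586 0.0976]
 rk 0 176 [0.0092 0.0754 0.0911] [0.0588 0.0989]
 rk 0.02 109 [0.0271 0.0763 0.0879] [0.0604 0.0949]
```

View pics/topov.png

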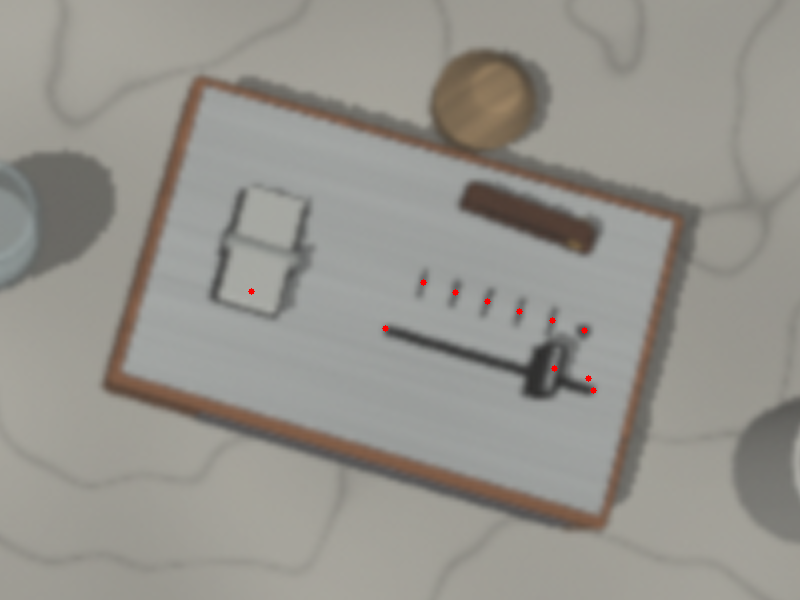

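View pics/sideov.png

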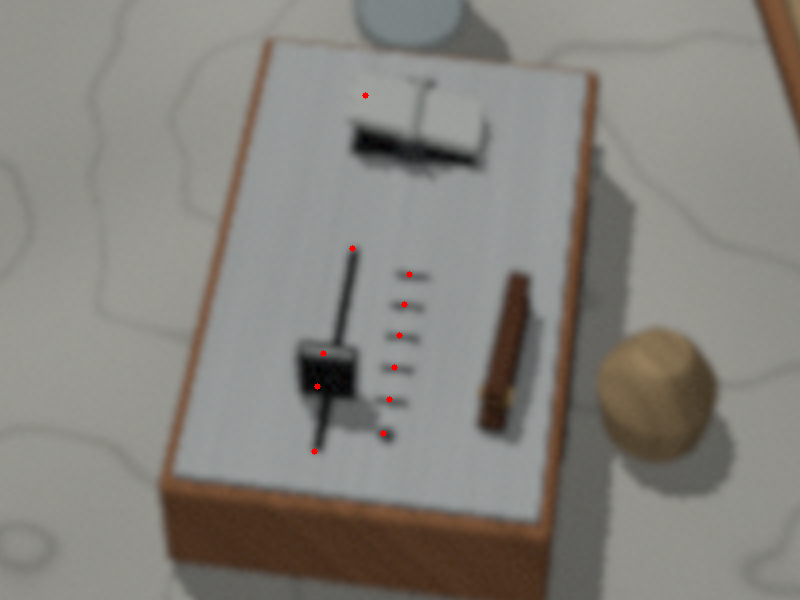

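The bars and the stud line up with the predictions. The lever top is centred at amp y ≈ -81 mm, so it stands at the first click and needs two more. The rocker's near end is up. The tool's y axis already runs almost along amp +y. I'll check the rack's location and work out the approach shifts.

```bash
cat >> h.py <<'E'
from scipy.spatial.transform import Rotation as Ro
def shift(P,s=None):
    from rig import arm
    s=s or arm.sense();M=Ro.from_quat(s["tcp_rot"]).as_matrix()
    return (M.T@(np.asarray(P)-s["tool_pos"])*100).round(2).tolist()
def turn(s=None):
    from rig import arm
    s=s or arm.sense();M=Ro.from_quat(s["tcp_rot"]).as_matrix()
    G=np.stack([-R[:,0],R[:,1],[0,0,-1.]],1)
    return Ro.from_matrix(M.T@G).as_rotvec(degrees=True).round(2).tolist()
def rep():
    from rig import arm
    s=arm.sense();print("t",round(s["time"],2),"amp",(w2a(s["tool_pos"])*1000).round(1),"F_amp",(s["wrist_force"]@R).round(2),"turn",turn(s),"op",round(s["opening"],4))
E
python3 - <<'E'
from h import *
z=np.load("pics/top0.npz");W=cloud("top",z["d"])
Q=W[(W[...,2]>.18)&(W[...,2]<.26)&(W[...,1]>.3)&(W[...,1]<.9)]
print("rack",np.percentile(Q,[1,50,99],axis=0).round(3))
A=w2a(W); q=A[:,480:560][(A[:,480:560,2]>.08)&(A[:,480:560,2]<.1)];q=q[q[:,1]<-.15];print("mug",np.percentile(q,[1,99],axis=0).round(3))
m=(A[...,2]>.085)&(abs(A[...,1]+.06)<.06)&(A[...,0]>.02)&(A[...,0]<.09);print("capo",np.percentile(A[m],[1,99],axis=0).round(3))
rep();print(turn())
for P in([.183,.701,.36],[.38,.42,.36],[.5,.2,.36],a2w([-.02,-.118,.36]),a2w([-.02,-.118,.154])):print(np.round(P,3),shift(P))
E
```

```text
rack [[0.132 0.341 0.181]
 [0.44  0.567 0.22 ]
 [0.885 0.696 0.248]]
mug [[-0.058 -0.294  0.08 ]
 [ 0.41  -0.165  0.099]]
capo [[ 0.05  -0.085  0.085]
 [ 0.067 -0.016  0.102]]
t 0.1 amp [-579.9  631.7  230.2] F_amp [0.27 1.13 0.61] turn [-0.12, 0.01, 0.87] op 0.0855
[-0.12, 0.01, 0.87]
[0.183 0.701 0.36 ] [0.03, -0.0, -12.98]
[0.38 0.42 0.36] [-26.14, -22.2, -12.93]
[0.5  0.2  0.36] [-43.31, -40.45, -12.89]
[ 0.522 -0.172  0.36 ] [-54.85, -75.84, -12.82]
[ 0.522 -0.172  0.154] [-54.85, -75.8, 7.78]
```

```bash
python3 -m inch '[[0,0,-4,0,0,0,0],[0,0,-8,0,0,0,0],[0,0,-12,0,0,0,0],[0,0,-14,0,0,0,0],[-3,-2.5,-14,0,0,0,0],[-6,-5,-14,0,0,0,0],[-9,-7.5,-14,0,0,0,0],[-12,-10,-14,0,0,0,0],[-15,-12.5,-14,0,0,0,0],[-18,-15,-14,0,0,0,0],[-21,-18,-14,0,0,0,0],[-24,-21,-14,0,0,0,0],[-27,-24,-14,0,0,0,0],[-30,-27,-14,0,0,0,0],[-33,-30,-14,0,0,0,0],[-36,-33,-14,0,0,0,0],[-39,-36,-14,0,0,0,0],[-42,-39,-14,0,0,0,0],[-44,-41,-14,0,0,0,0],[-44,-41,-14,0,0,0.8,0]]'
python3 - <<'E'
from h import *
rep();print(turn(),shift(a2w([-.02,-.118,.154])))
E
```

```text
time: 1.77
tool_pos: [0.5088, 0.1836, 0.3713]
tcp_rot: [0.141, 0.99, -0.003, 0.001]
wrist_force: [0.8, -0.9, 0.5]
opening: 0.0002
t 1.77 amp [-127.9  220.7  371.3] F_amp [ 1.02 -0.67  0.45] turn [-0.34, 0.21, -0.72] op 0.0002
[-0.34, 0.21, -0.72] [-11.13, -33.6, 21.96]
```

```bash
python3 -m inch '[[-1,-3.4,1,0,0,0,0],[-2.2,-6.8,2,0,0,0,0],[-3.4,-10.2,3,0,0,0,0],[-4.5,-13.6,4,0,0,0,0],[-5.6,-17,5,0,0,0,0],[-6.8,-20.4,6,0,0,0,0],[-7.9,-23.8,7,0,0,0,0],[-9,-27.2,8,0,0,0,0],[-10.1,-30.6,9,0,0,0,0],[-11.1,-33.6,10,0,0,0,0],[-11.1,-33.6,13,-0.3,0.2,-0.7,0],[-11.1,-33.6,16,-0.3,0.2,-0.7,0],[-11.1,-33.6,19,-0.3,0.2,-0.7,0],[-11.1,-33.6,22,-0.3,0.2,-0.7,0],[-11.1,-33.6,22,-0.3,0.2,-0.7,0],[-11.1,-33.6,22,-0.3,0.2,-0.7,0]]'
python3 - <<'E'
from h import *
rep();print(turn(),shift(a2w([-.02,-.118,.085])))
for n,ctr in(("top",(418,253)),("side",(335,330))):
    p,d=cams.capture(n);u,v=ctr;cv2.imwrite(f"pics/{n}1.png",cv2.resize(p[v-90:v+90,u-120:u+120,::-1],(800,600),interpolation=cv2.INTER_CUBIC))
E
```

```text
time: 3.1
tool_pos: [0.5206, -0.1708, 0.1525]
tcp_rot: [0.135, 0.991, -0.0, -0.002]
wrist_force: [0.2, -0.4, -0.4]
opening: -0.0002
t 3.1 amp [ -21.7 -117.7  152.5] F_amp [ 0.31 -0.37 -0.41] turn [-0.04, -0.23, -0.03] op -0.0002
[-0.04, -0.23, -0.03] [-0.2, -0.02, 6.75]
```

View pics/side1.png

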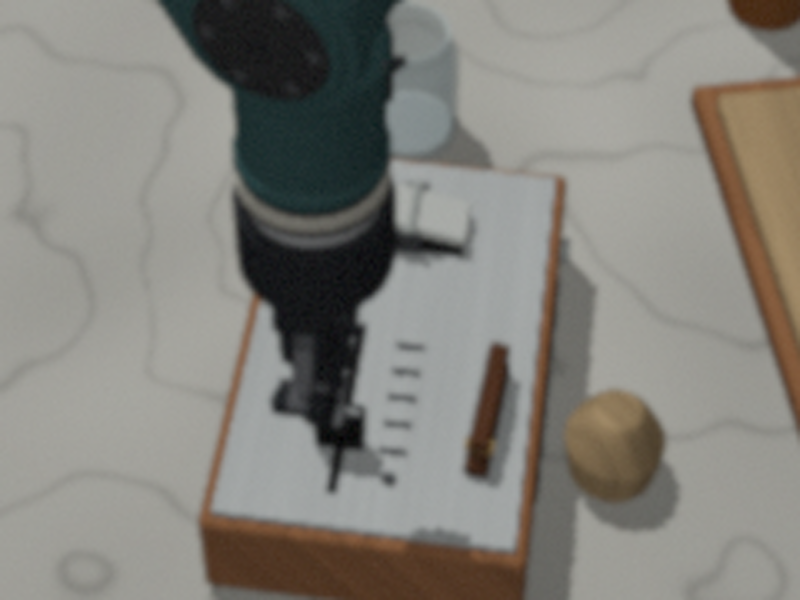

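View pics/top1.png

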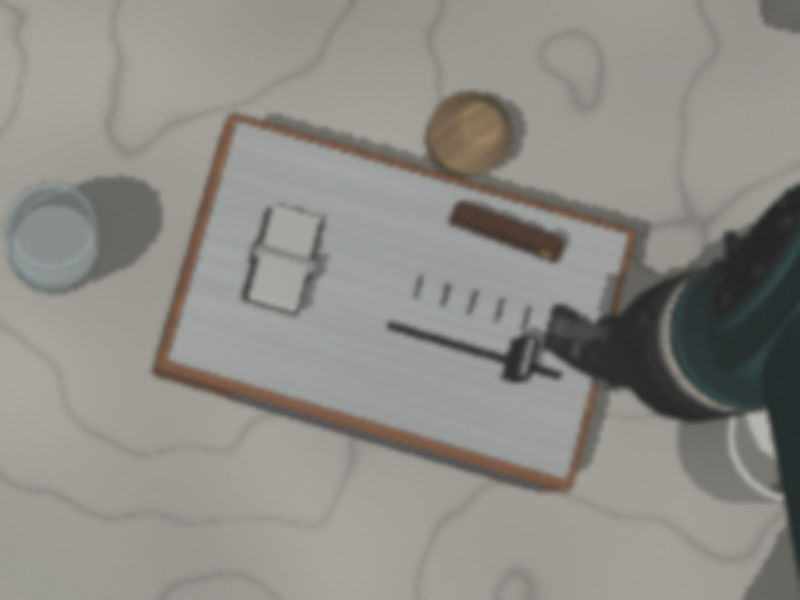

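The top view shows the fingers coming down over the stud end, right of the lever (at 520,360), with the lever still at the first click. I'll descend to about 11 mm above the deck.

```bash
python3 -m inch '[[-0.1,0,2,0,0,0,0],[-0.2,0,4,0,-0.2,0,0],[-0.2,0,5.5,0,-0.2,0,0],[-0.2,0,6.2,0,-0.2,0,0],[-0.2,0,6.7,0,-0.2,0,0],[-0.2,0,6.7,0,-0.2,0,0],[-0.2,0,6.7,0,-0.2,0,0]]'
python3 - <<'E'
from h import *
rep()
E
python3 -m inch '[[0,0.2,0,0,0,0,0],[0,0.4,0,0,0,0,0],[0,0.6,0,0,0,0,0],[0,0.8,0,0,0,0,0],[0,1.0,0,0,0,0,0],[0,1.1,0,0,0,0,0],[0,1.2,0,0,0,0,0],[0,1.2,0,0,0,0,0]]'
python3 - <<'E'
from h import *
rep()
E
```

```text
time: 3.78
tool_pos: [0.5258, -0.1726, 0.089]
tcp_rot: [0.135, 0.991, -0.001, 0.004]
wrist_force: [0.7, 0.5, -0.2]
opening: -0.0003
t 3.78 amp [ -16.2 -118.1   89. ] F_amp [ 0.59  0.67 -0.22] turn [-0.03, 0.45, -0.03] op -0.0003
time: 4.45
tool_pos: [0.5291, -0.1607, 0.089]
tcp_rot: [0.135, 0.991, -0.001, 0.004]
wrist_force: [0.7, -0.1, -0.7]
opening: 0.0
t 4.45 amp [ -16.2 -105.7   89. ] F_amp [ 0.73  0.1  -0.73] turn [-0.03, 0.44, -0.0] op 0.0
```

```bash
python3 -m inch '[[0.2,0,0.15,0,0.2,0,0],[0.35,0,0.3,0,0.4,0,0],[0.35,0,0.3,0,0.4,0,0]]'
python3 - <<'E'
from h import *
rep()
E
python3 -m inch '[[0,0.1,0,0,0,0,0],[0,0.2,0,0,0,0,0],[0,0.3,0,0,0,0,0],[0,0.3,0,0,0,0,0]]'
python3 - <<'E'
from h import *
rep()
E
```

```text
time: 4.7
tool_pos: [0.5251, -0.1597, 0.0855]
tcp_rot: [0.135, 0.991, -0.0, -0.0]
wrist_force: [-0.4, -0.7, -0.1]
opening: -0.0001
t 4.7 amp [ -20.3 -105.8   85.5] F_amp [-0.2  -0.83 -0.07] turn [-0.03, -0.04, -0.01] op -0.0001
time: 5.03
tool_pos: [0.526, -0.1565, 0.0855]
tcp_rot: [0.135, 0.991, -0.0, -0.0]
wrist_force: [0.1, -0.4, 0.2]
opening: -0.0003
t 5.03 amp [ -20.3 -102.5   85.5] F_amp [ 0.22 -0.32  0.19] turn [-0.02, -0.04, 0.01] op -0.0003
```

```bash
for i in 1; do python3 -m inch '[[0,0.1,0,0,0,0,0],[0,0.2,0,0,0,0,0],[0,0.2,0,0,0,0,0]]' >/dev/null; python3 -c "from h import *;rep()"; python3 -m inch '[[0,0.1,0,0,0,0,0],[0,0.2,0,0,0,0,0],[0,0.2,0,0,0,0,0]]' >/dev/null;python3 -c "from h import *;rep()"; python3 -m inch '[[0,0.1,0,0,0,0,0],[0,0.2,0,0,0,0,0],[0,0.2,0,0,0,0,0]]' >/dev/null;python3 -c "from h import *;rep()"; done
```

```text
t 5.28 amp [ -20.2 -101.3   85.6] F_amp [-0.38 -2.61 -0.52] turn [-0.08, -0.01, -0.01] op -0.0001
t 5.53 amp [ -20.3 -100.9   85.7] F_amp [ 0.52 -5.68 -0.28] turn [-0.18, 0.01, -0.08] op -0.0003
t 5.78 amp [ -20.2 -100.6   85.7] F_amp [ 0.34 -6.4  -0.72] turn [-0.31, 0.04, -0.15] op 0.0002
```

Contact is at about amp y -101.5. The force is building towards the crest.

```bash
python3 -m inch '[[0,0.15,0,0,0,0,0],[0,0.3,0,0,0,0,0],[0,0.3,0,0,0,0,0]]' >/dev/null; python3 -c "from h import *;rep()"; python3 -m inch '[[0,0.15,0,0,0,0,0],[0,0.3,0,0,0,0,0],[0,0.3,0,0,0,0,0]]' >/dev/null;python3 -c "from h import *;rep()"
```

```text
t 6.03 amp [ -20.2 -100.2   85.8] F_amp [ 0.66 -7.86 -0.77] turn [-0.48, 0.08, -0.25] op -0.0001
t 6.28 amp [-20.2 -99.5  85.8] F_amp [-0.56 -6.79 -1.2 ] turn [-0.63, 0.11, -0.35] op 0.0
```

```bash
python3 -m inch '[[0,0.15,0,0,0,0,0],[0,0.3,0,0,0,0,0],[0,0.4,0,0,0,0,0]]' >/dev/null; python3 -c "from h import *;rep()"; python3 -m inch '[[0,0.15,0,0,0,0,0],[0,0.3,0,0,0,0,0],[0,0.4,0,0,0,0,0]]' >/dev/null;python3 -c "from h import *;rep()"
```

```text
t 6.53 amp [-20.3 -97.7  85.8] F_amp [-0.12 -6.58 -0.91] turn [-0.77, 0.14, -0.44] op 0.0002
t 6.78 amp [-20.3 -94.6  85.8] F_amp [-0.06 -4.26  0.2 ] turn [-0.84, 0.15, -0.5] op 0.0001
```

Run:
```python
from h import *
for n,ctr in(("top",(430,253)),("side",(335,350))):
    p,d=cams.capture(n);u,v=ctr;cv2.imwrite(f"pics/{n}2.png",cv2.resize(p[v-60:v+60,u-80:u+80,::-1],(800,600),interpolation=cv2.INTER_CUBIC))
```

```text
(no output)
```

View pics/side2.png

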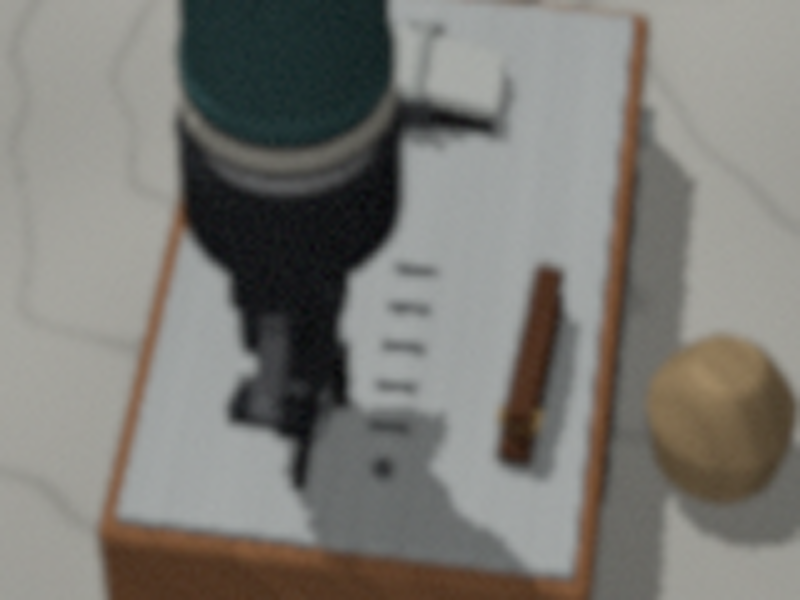

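View pics/top2.png

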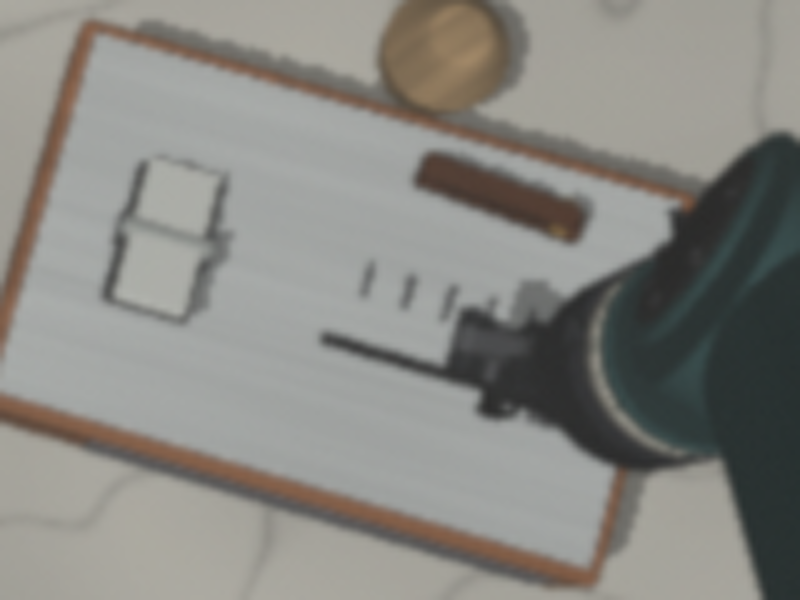

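Force is easing as the crest at TCP amp y ≈ -92.5 comes near. I'll continue in small steps.

```bash
python3 -m inch '[[0,0.1,0,0,0,0,0],[0,0.2,0,0,0,0,0]]' >/dev/null; python3 -c "from h import *;rep()"; python3 -m inch '[[0,0.1,0,0,0,0,0],[0,0.2,0,0,0,0,0]]' >/dev/null;python3 -c "from h import *;rep()"
```

```text
t 7.05 amp [-20.3 -91.6  85.8] F_amp [-0.4  -3.31  0.42] turn [-0.77, 0.13, -0.46] op 0.0001
t 7.22 amp [-20.3 -88.6  85.8] F_amp [-0.59 -1.05  0.32] turn [-0.72, 0.12, -0.42] op -0.0001
```

```bash
python3 -m inch '[[0,0,0,0,0,0,0],[0,0,0,0,0,0,0]]' >/dev/null; python3 -c "from h import *;rep()"; python3 -m inch '[[0,0.1,0,0,0,0,0],[0,0.2,0,0,0,0,0],[0,0.2,0,0,0,0,0]]' >/dev/null;python3 -c "from h import *;rep()"
```

```text
t 7.38 amp [-20.3 -87.1  85.7] F_amp [-1.01 -0.43  0.09] turn [-0.63, 0.1, -0.35] op -0.0001
t 7.63 amp [-20.3 -84.8  85.7] F_amp [-0.33 -1.04  0.15] turn [-0.62, 0.1, -0.32] op 0.0002
```

Run:
```python
from h import *
rep()
for n,ctr in(("top",(430,253)),):
    p,d=cams.capture(n);u,v=ctr;cv2.imwrite(f"pics/{n}3.png",cv2.resize(p[v-45:v+45,u-60:u+60,::-1],(800,600),interpolation=cv2.INTER_CUBIC))
rep()
```

```text
t 7.63 amp [-20.3 -84.8  85.7] F_amp [-0.33 -1.04  0.15] turn [-0.62, 0.1, -0.32] op 0.0002
t 7.68 amp [-20.3 -84.7  85.7] F_amp [-0.1  -0.95  0.33] turn [-0.62, 0.1, -0.33] op 0.0002
```

View pics/top3.png

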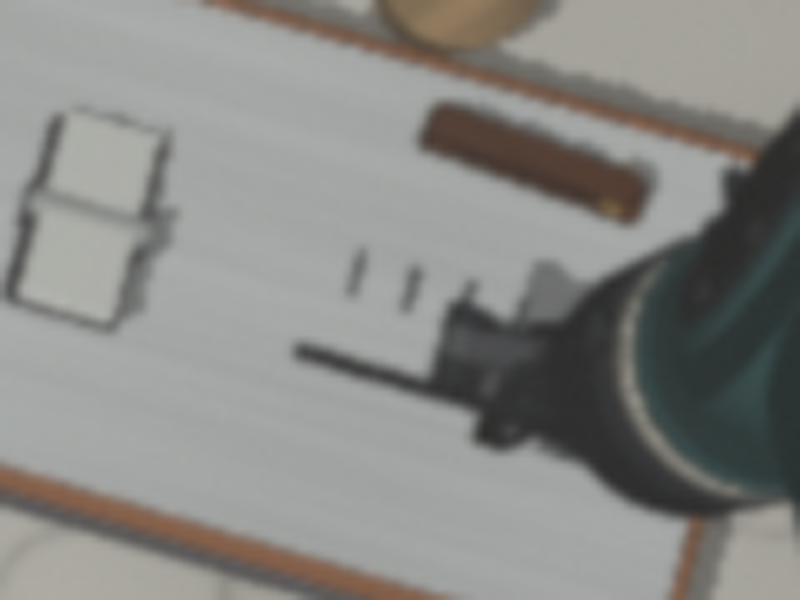

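```bash
python3 - <<'E'
from h import *
for s in(.018,.036,.054):
  for x,z in((-.034,.107),(-.006,.107),(-.034,.077),(-.006,.077)):
    u=pix("top",a2w([x,-.1+s+.006,z]));print(s,x,z,((u-[370,208])*800/120).round())
E
python3 -m inch '[[0,0.1,0,0,0,0,0],[0,0.2,0,0,0,0,0],[0,0.2,0,0,0,0,0]]' >/dev/null;python3 -c "from h import *;rep()"
```

```text
0.018 -0.034 0.107 [545. 449.]
0.018 -0.006 0.107 [568. 364.]
0.018 -0.034 0.077 [520. 456.]
0.018 -0.006 0.077 [542. 373.]
0.036 -0.034 0.107 [490. 432.]
0.036 -0.006 0.107 [512. 347.]
0.036 -0.034 0.077 [466. 440.]
0.036 -0.006 0.077 [488. 357.]
0.054 -0.034 0.107 [434. 416.]
0.054 -0.006 0.107 [456. 331.]
0.054 -0.034 0.077 [412. 424.]
0.054 -0.006 0.077 [434. 341.]
t 7.93 amp [-20.3 -84.1  85.7] F_amp [ 0.13 -4.4   0.34] turn [-0.7, 0.11, -0.4] op -0.0002
```

Contact came at -84.1, 18 mm on from the first contact, so the lever stands at the second click. Now the last push: crest expected at about -75, rest contact at about -65.5.

```bash
python3 -m inch '[[0,0.15,0,0,0,0,0],[0,0.3,0,0,0,0,0],[0,0.3,0,0,0,0,0]]' >/dev/null; python3 -c "from h import *;rep()"; python3 -m inch '[[0,0.15,0,0,0,0,0],[0,0.3,0,0,0,0,0],[0,0.3,0,0,0,0,0]]' >/dev/null;python3 -c "from h import *;rep()"; python3 -m inch '[[0,0.15,0,0,0,0,0],[0,0.3,0,0,0,0,0],[0,0.3,0,0,0,0,0]]' >/dev/null;python3 -c "from h import *;rep()"
```

```text
t 8.18 amp [-20.3 -83.6  85.8] F_amp [-0.99 -7.84  0.77] turn [-0.87, 0.15, -0.5] op -0.0001
t 8.43 amp [-20.3 -83.5  85.8] F_amp [-0.47 -7.85 -0.09] turn [-1.05, 0.18, -0.62] op -0.0
t 8.68 amp [-20.3 -83.1  85.9] F_amp [-0.98 -5.78  0.87] turn [-1.21, 0.21, -0.74] op -0.0001
```

```bash
python3 -m inch '[[0,0.15,0,0,0,0,0],[0,0.3,0,0,0,0,0],[0,0.4,0,0,0,0,0]]' >/dev/null; python3 -c "from h import *;rep()"; python3 -m inch '[[0,0.15,0,0,0,0,0],[0,0.3,0,0,0,0,0],[0,0.3,0,0,0,0,0]]' >/dev/null;python3 -c "from h import *;rep()"
```

```text
t 8.93 amp [-20.4 -82.1  85.9] F_amp [-0.21 -8.68  1.02] turn [-1.41, 0.24, -0.86] op 0.0001
t 9.18 amp [-20.4 -81.1  86. ] F_amp [-0.76 -5.88  0.84] turn [-1.53, 0.26, -0.95] op -0.0
```

```bash
python3 -m inch '[[0,0.15,0,0,0,0,0],[0,0.3,0,0,0,0,0],[0,0.3,0,0,0,0,0]]' >/dev/null; python3 -c "from h import *;rep()"; python3 -m inch '[[0,0.1,0,0,0,0,0],[0,0.2,0,0,0,0,0]]' >/dev/null;python3 -c "from h import *;rep()"
```

```text
t 9.43 amp [-20.4 -79.3  86. ] F_amp [-1.27 -4.55  1.05] turn [-1.61, 0.27, -1.03] op 0.0
t 9.6 amp [-20.4 -78.3  86. ] F_amp [-0.83 -5.35  1.69] turn [-1.67, 0.28, -1.08] op 0.0001
```

```bash
python3 -m inch '[[0,0.1,0,0,0,0,0],[0,0.2,0,0,0,0,0]]' >/dev/null; python3 -c "from h import *;rep()"; python3 -m inch '[[0,0.1,0,0,0,0,0],[0,0.1,0,0,0,0,0]]' >/dev/null;python3 -c "from h import *;rep()"
```

```text
t 9.77 amp [-20.4 -76.8  86. ] F_amp [ 0.2  -4.62  1.37] turn [-1.7, 0.28, -1.11] op 0.0001
t 9.93 amp [-20.4 -75.3  85.9] F_amp [-0.66 -4.02  1.79] turn [-1.67, 0.27, -1.09] op -0.0002
```

```bash
python3 -m inch '[[0,0.1,0,0,0,0,0],[0,0.1,0,0,0,0,0]]' >/dev/null; python3 -c "from h import *;rep()"
```

```text
t 10.1 amp [-20.4 -73.1  85.9] F_amp [ 0.28 -1.58  0.94] turn [-1.61, 0.25, -1.04] op -0.0004
```

The force dropped past the crest. I'll hold, then back off and look.

```bash
python3 -m inch '[[0,0,0,0,0,0,0]]' >/dev/null; python3 -c "from h import *;rep()"; python3 -m inch '[[0,-1,0,0,0,0,0],[0,-2,0,0,0,0,0],[0,-3,0,0,0,0,0],[0,-4,0,0,0,0,0],[0,-4,-3,0,0,0,0],[0,-4,-6,0,0,0,0],[0,-6,-9,0,0,0,0],[0,-8,-10,0,0,0,0],[0,-8,-10,0,0,0,0]]'  >/dev/null
python3 - <<'E'
from h import *
rep()
for n,ctr in(("top",(418,253)),("side",(335,350))):
    p,d=cams.capture(n);np.savez(f"pics/{n}4.npz",p=p,d=d)
    A=w2a(cloud(n,d));m=(A[...,2]>.1045)&(A[...,2]<.115)&(abs(A[...,0]+.02)<.025)&(A[...,1]>-.13)&(A[...,1]<.02)
    Q=A[m];print(n,len(Q),np.percentile(Q,[2,50,98],axis=0).round(4).tolist() if len(Q) else 0)
    u,v=ctr;cv2.imwrite(f"pics/{n}4.png",cv2.resize(p[v-60:v+60,u-80:u+80,::-1],(800,600),interpolation=cv2.INTER_CUBIC))
E
```

```text
t 10.18 amp [-20.4 -72.2  85.9] F_amp [-0.29 -1.54  2.07] turn [-1.55, 0.25, -1.0] op 0.0002
t 10.93 amp [ -20.4 -155.5  191.6] F_amp [ 0.58 -1.33  0.43] turn [-1.7, 0.67, -1.41] op -0.0002
top 69 [[-0.0336, -0.055, 0.1046], [-0.0205, -0.0491, 0.1071], [-0.0074, -0.044, 0.1106]]
side 63 [[-0.0254, -0.0572, 0.1047], [-0.0158, -0.0525, 0.108], [-0.006, -0.0443, 0.112]]
```

View pics/top4.png

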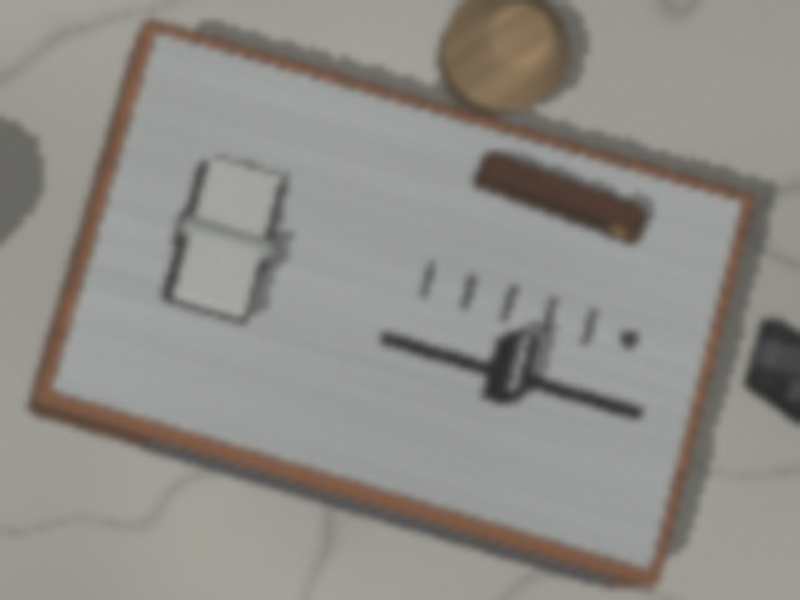

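View pics/side4.png

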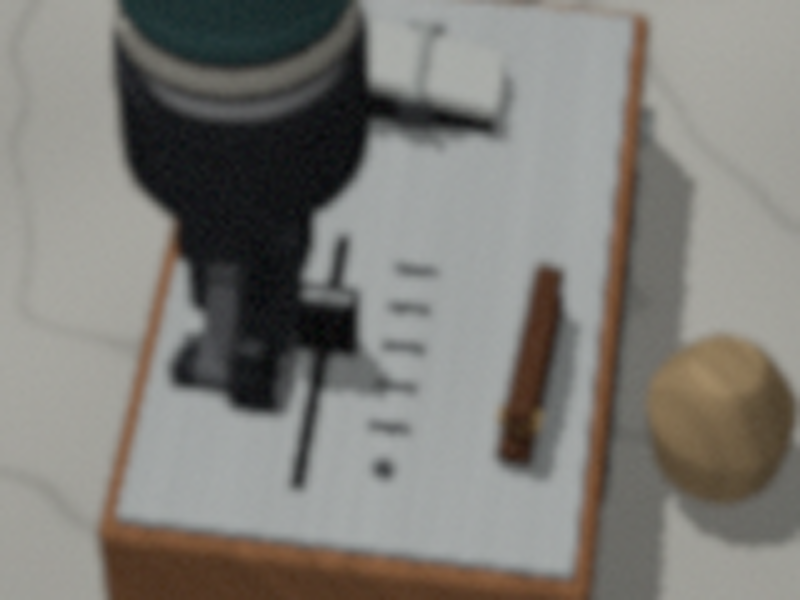

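The lever measures about 31 mm of travel, not 36, so it may still be settling into the click. I'll measure again after a moment.

```bash
cat >> h.py <<'E'
def lev():
    for n in("top","side"):
        p,d=cams.capture(n);A=w2a(cloud(n,d));m=(A[...,2]>.1045)&(A[...,2]<.115)&(abs(A[...,0]+.02)<.025)&(A[...,1]>-.13)&(A[...,1]<.02)
        y=A[m][:,1]; print(n,len(y),np.percentile(y,[2,50,98]).round(4)if len(y) else 0)
    rep(); return
E
python3 -m inch '[[0,-1,-3,0,0,0,0],[0,-1,-5,0,0,0,0],[0,-1,-5,0,0,0,0],[0,-1,-5,0,0,0,0]]' >/dev/null
python3 - <<'E'
from h import *
lev();lev()
z=np.load("pics/top0.npz")
p1,_=cams.capture("top");p0=z["p"]
# fit paddle shift: template match of paddle along slot using upsampled gray
f=8;g0=cv2.resize(cv2.cvtColor(p0,cv2.COLOR_RGB2GRAY)[200:310,340:500],None,fx=f,fy=f,interpolation=cv2.INTER_CUBIC)
g1=cv2.resize(cv2.cvtColor(p1,cv2.COLOR_RGB2GRAY)[200:310,340:500],None,fx=f,fy=f,interpolation=cv2.INTER_CUBIC)
u=(pix("top",a2w([-.02,-.0815,.1]))-[340,200])*f;h=70
t=g0[int(u[1])-h:int(u[1])+h,int(u[0])-h+10:int(u[0])+h-10]
r=cv2.matchTemplate(g1,t,cv2.TM_CCOEFF_NORMED);_,mx,_,loc=cv2.minMaxLoc(r);du=np.array([loc[0]-(int(u[0])-h+10),loc[1]-(int(u[1])-h)])/f
e=(pix("top",a2w([-.02,-.046,.1]))-pix("top",a2w([-.02,-.082,.1])))
print("match",mx,du,"expected for 36mm",e,"travel mm",36*np.dot(du,e)/np.dot(e,e))
E
```

```text
top 72 [-0.0554 -0.0487 -0.0434]
side 81 [-0.057  -0.0512 -0.0442]
t 11.47 amp [ -24.  -158.4  237.1] F_amp [-0.4   0.17  0.35] turn [-1.5, 0.11, -1.1] op 0.0001
top 70 [-0.0548 -0.0487 -0.0434]
side 84 [-0.0575 -0.0512 -0.0455]
t 11.57 amp [ -24.  -158.7  237. ] F_amp [-0.93  0.05  0.24] turn [-1.52, 0.1, -1.12] op 0.0001
match 0.9719383120536804 [-14.125  -4.125] expected for 36mm [-16.60435665  -4.91291124] travel mm 30.592453214924443
```

The lever is at rest about 30.5 mm from its start, so it's over the crest but friction is holding it roughly 5 mm short of the third click. I'll go back and nudge it gently into the centre, with contact expected at TCP amp y ≈ -72 and the centre at about -66.

```bash
python3 -c "
from h import *
print(turn(),shift(a2w([-.02,-.1,.130])),shift(a2w([-.02,-.1,.086])))"
```

```text
[-1.53, 0.12, -1.14] [-0.24, 6.18, 10.56] [-0.23, 6.3, 14.96]
```

```bash
python3 -m inch '[[-0.1,2,3,-0.8,0.1,-0.6,0],[-0.2,4,6,-1.5,0.1,-1.1,0],[-0.2,6,9,-1.5,0.1,-1.1,0],[-0.2,6.2,11,-1.5,0.1,-1.1,0],[-0.2,6.2,13,-1.5,0.1,-1.1,0],[-0.2,6.2,14.4,-1.5,0.1,-1.1,0],[-0.2,6.3,14.8,-1.5,0.1,-1.1,0],[-0.2,6.3,14.8,-1.5,0.1,-1.1,0]]'>/dev/null; python3 -c "from h import *;rep()"
python3 -m inch '[[0,0.5,0,0,0,0,0],[0,1,0,0,0,0,0],[0,1.5,0,0,0,0,0],[0,1.8,0,0,0,0,0],[0,2.1,0,0,0,0,0],[0,2.2,0,0,0,0,0],[0,2.2,0,0,0,0,0]]'>/dev/null; python3 -c "from h import *;rep()"
```

```text
t 12.28 amp [-21.5 -99.7  86. ] F_amp [-0.4   0.72 -0.08] turn [-0.04, -0.19, -0.03] op 0.0
t 12.87 amp [-21.3 -77.1  86.2] F_amp [-0.25  1.04  0.12] turn [-0.02, -0.16, 0.02] op -0.0001
```

```bash
python3 -m inch '[[0,0.2,0,0,0,0,0],[0,0.4,0,0,0,0,0],[0,0.4,0,0,0,0,0]]'>/dev/null; python3 -c "from h import *;rep()"
python3 -m inch '[[0,0.1,0,0,0,0,0],[0,0.2,0,0,0,0,0],[0,0.2,0,0,0,0,0]]'>/dev/null; python3 -c "from h import *;rep()"
```

```text
t 13.12 amp [-21.4 -72.6  86.2] F_amp [-0.03  1.02 -0.3 ] turn [-0.01, -0.16, 0.05] op 0.0002
t 13.37 amp [-21.3 -70.7  86.2] F_amp [ 0.29 -0.5  -0.01] turn [-0.01, -0.16, 0.05] op -0.0002
```

```bash
python3 -m inch '[[0,0.1,0,0,0,0,0],[0,0.2,0,0,0,0,0],[0,0.2,0,0,0,0,0]]'>/dev/null; python3 -c "from h import *;rep()"
python3 -m inch '[[0,0.1,0,0,0,0,0],[0,0.15,0,0,0,0,0],[0,0.15,0,0,0,0,0]]'>/dev/null; python3 -c "from h import *;rep()"
```

```text
t 13.62 amp [-21.4 -68.8  86.2] F_amp [-0.2  -1.13  0.72] turn [-0.02, -0.16, 0.04] op 0.0
t 13.87 amp [-21.4 -66.9  86.2] F_amp [-0.41  0.5   0.69] turn [-0.0, -0.17, 0.06] op 0.0002
```

```bash
python3 -m inch '[[0,0.05,0,0,0,0,0],[0,0.1,0,0,0,0,0],[0,0.1,0,0,0,0,0]]'>/dev/null; python3 -c "from h import *;rep()"
python3 - <<'E'
from h import *
lev()
p,_=cams.capture("side");cv2.imwrite("pics/side5.png",cv2.resize(p[290:410,255:415,::-1],(800,600),interpolation=cv2.INTER_CUBIC))
E
```

```text
t 14.12 amp [-21.3 -66.4  86.2] F_amp [ 0.25 -1.9   1.04] turn [-0.04, -0.16, 0.03] op 0.0002
top 16 [-0.0616 -0.0511 -0.0399]
side 22 [-0.0765 -0.0505 -0.0425]
t 14.22 amp [-21.3 -66.4  86.2] F_amp [ 0.19 -2.99 -0.57] turn [-0.03, -0.16, 0.03] op 0.0
```

View pics/side5.png

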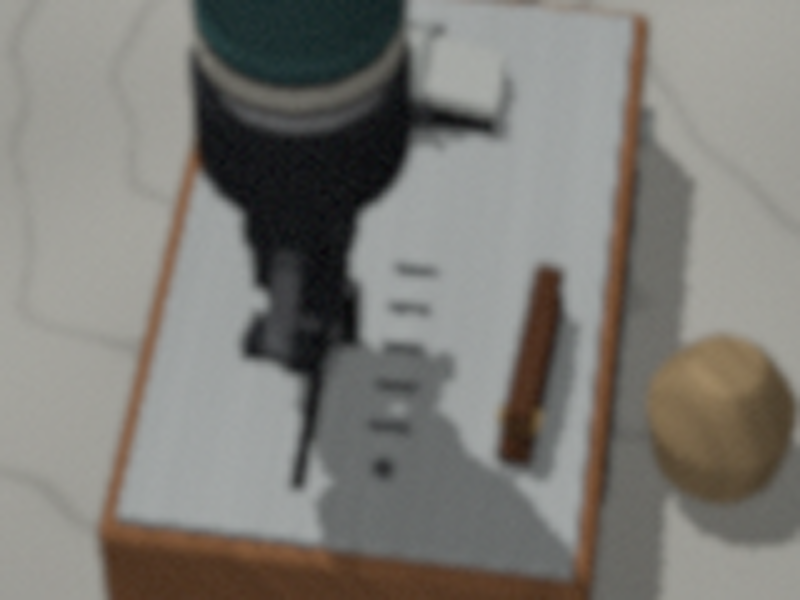

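The force is rising at -66.4, as expected at the click's centre (36 mm beyond the first contact). I'll back off and check.

```bash
python3 -m inch '[[0,-1,0,0,0,0,0],[0,-2,0,0,0,0,0],[0,-3,0,0,0,0,0],[0,-4,0,0,0,0,0],[0,-5,-3,0,0,0,0],[0,-6,-6,0,0,0,0],[0,-8,-9,0,0,0,0],[0,-9,-12,0,0,0,0],[0,-9,-13,0,0,0,0]]'  >/dev/null
cat >> h.py <<'E'
def match():
    z=np.load("pics/top0.npz");p1,_=cams.capture("top");p0=z["p"]
    f=8;g0,g1=[cv2.resize(cv2.cvtColor(p,cv2.COLOR_RGB2GRAY)[200:310,340:500],None,fx=f,fy=f,interpolation=cv2.INTER_CUBIC) for p in(p0,p1)]
    u=(pix("top",a2w([-.02,-.0815,.1]))-[340,200])*f;h=70
    t=g0[int(u[1])-h:int(u[1])+h,int(u[0])-h+10:int(u[0])+h-10]
    r=cv2.matchTemplate(g1,t,cv2.TM_CCOEFF_NORMED);_,mx,_,loc=cv2.minMaxLoc(r);du=np.array([loc[0]-(int(u[0])-h+10),loc[1]-(int(u[1])-h)])/f
    e=(pix("top",a2w([-.02,-.046,.1]))-pix("top",a2w([-.02,-.082,.1])))
    print("match",mx,"travel mm",36*np.dot(du,e)/np.dot(e,e))
E
python3 - <<'E'
from h import *
lev();match()
p,_=cams.capture("top");cv2.imwrite("pics/top6.png",cv2.resize(p[193:313,338:498,::-1],(800,600),interpolation=cv2.INTER_CUBIC))
E
```

```text
top 70 [-0.051  -0.0454 -0.0397]
side 66 [-0.0531 -0.0479 -0.0401]
t 15.12 amp [ -19.6 -157.7  218.4] F_amp [-0.62  0.24 -0.36] turn [-0.01, 0.13, -0.09] op -0.0
match 0.9821457862854004 travel mm 34.699073430626946
```

View pics/top6.png

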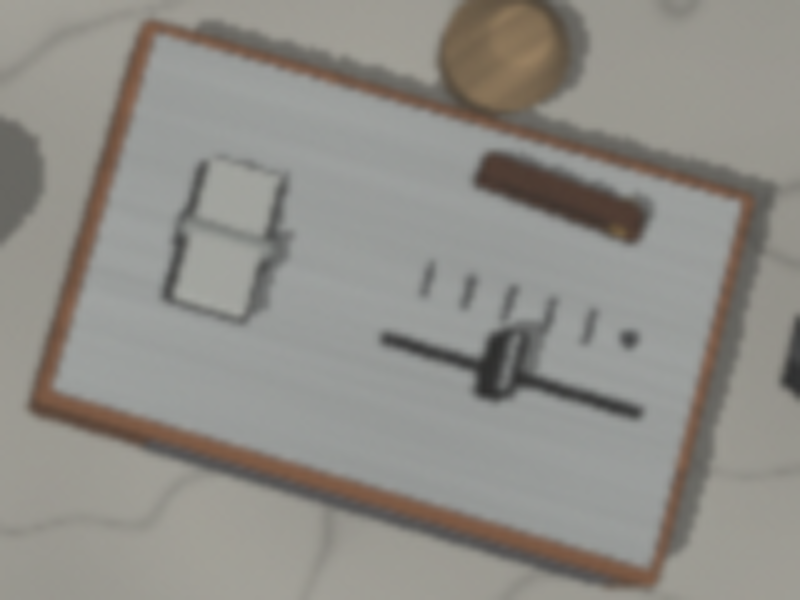

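The lever is now at about 35 mm of travel by three measures, roughly 0.053, so it's seated at the third click within about 1 mm. Next is the rocker, passing high over the lever.

```bash
python3 -c "
from h import *
print(turn(),shift(a2w([-.029,.08,.218])),shift(a2w([-.029,.08,.105])))"
python3 -m inch '[[0.1,3,0,0,0,0,0],[0.2,6,0,0,0,0,0],[0.3,9,0,0,0,0,0],[0.4,12,0,0,0,0,0],[0.6,15,0,0,0,0,0],[0.8,18,0,0,0,0,0],[0.9,21,0,0,0,0,0],[0.9,23.8,0,0,0,0,0],[0.9,23.8,3,0,0,0,0],[0.9,23.8,6,0,0,0,0],[0.9,23.8,8,0,0,0,0],[0.9,23.8,9.5,0,0,0,0],[0.9,23.8,10.3,0,0,0,0],[0.9,23.8,10.3,0,0,0,0]]' >/dev/null;  python3 - <<'E'
from h import *
rep()
p,_=cams.capture("top");cv2.imwrite("pics/top7.png",cv2.resize(p[193:313,338:498,::-1],(800,600),interpolation=cv2.INTER_CUBIC))
p,_=cams.capture("side");cv2.imwrite("pics/side7.png",cv2.resize(p[250:370,255:415,::-1],(800,600),interpolation=cv2.INTER_CUBIC))
E
```

```text
[0.02, -0.25, 0.06] [0.7, 23.56, -0.25] [0.65, 23.56, 11.05]
t 16.38 amp [-34.4  82.3 109.1] F_amp [-0.12  0.38  0.47] turn [-0.11, -0.65, 0.13] op 0.0002
```

View pics/top7.png

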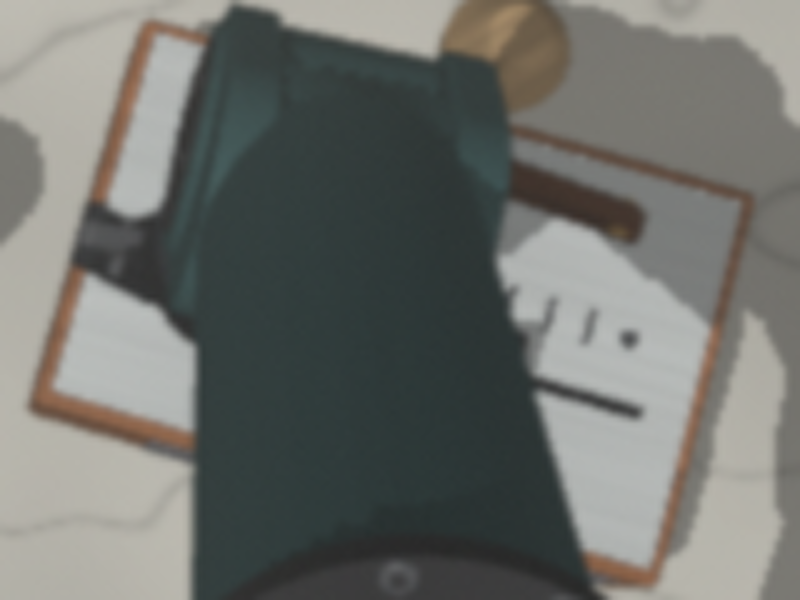

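View pics/side7.png

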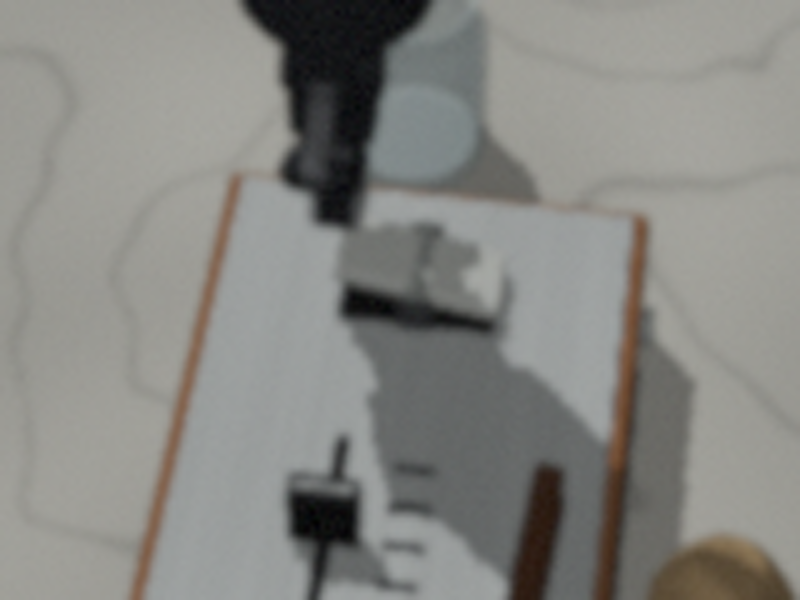

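The fingertip hangs at the near edge of the rocker (side view, tip at 335,220). I'll shift 7 mm in and press down slowly.

```bash
python3 -m inch '[[-0.3,-0.1,0,0,-0.3,0,0],[-0.7,-0.3,0,0,-0.6,0,0],[-0.7,-0.3,0,0,-0.6,0,0],[-0.7,-0.3,0,0,-0.6,0,0]]' >/dev/null; python3 -c "from h import *;rep()"
python3 -m inch '[[0,0,0.2,0,0,0,0],[0,0,0.4,0,0,0,0],[0,0,0.6,0,0,0,0],[0,0,0.8,0,0,0,0],[0,0,1.0,0,0,0,0],[0,0,1.0,0,0,0,0]]' >/dev/null; python3 -c "from h import *;rep()"
```

```text
t 16.82 amp [-24.2  79.4 112.5] F_amp [-0.12 -0.51 -0.21] turn [0.02, 0.35, 0.05] op 0.0002
t 17.32 amp [-24.6  79.3 102. ] F_amp [-0.7  -0.48  0.69] turn [0.0, 0.3, 0.06] op 0.0
```

```bash
python3 -m inch '[[0.2,0,0.1,0,0,0,0],[0.4,0,0.3,0,0,0,0],[0.4,0,0.5,0,0,0,0],[0.4,0,0.7,0,0,0,0],[0.4,0,0.8,0,0,0,0],[0.4,0,0.8,0,0,0,0]]' >/dev/null; python3 -c "from h import *;rep()"
python3 -m inch '[[0,0,0.1,0,0,0,0],[0,0,0.2,0,0,0,0],[0,0,0.3,0,0,0,0],[0,0,0.3,0,0,0,0]]' >/dev/null; python3 -c "from h import *;rep()"
```

```text
t 17.82 amp [-28.9  79.3  93.6] F_amp [ 0.58 -0.29 -0.45] turn [-0.01, 0.25, 0.06] op 0.0
t 18.15 amp [-28.9  79.3  90.5] F_amp [-1.16 -0.71  0.  ] turn [-0.01, 0.25, 0.06] op 0.0
```

```bash
python3 -m inch '[[0,0,0.1,0,0,0,0],[0,0,0.2,0,0,0,0],[0,0,0.2,0,0,0,0]]' >/dev/null; python3 -c "from h import *;rep()"
python3 -m inch '[[0,0,0.1,0,0,0,0],[0,0,0.2,0,0,0,0],[0,0,0.2,0,0,0,0]]' >/dev/null; python3 -c "from h import *;rep()"
python3 - <<'E'
from h import *
p,_=cams.capture("side");cv2.imwrite("pics/side8.png",cv2.resize(p[250:370,255:415,::-1],(800,600),interpolation=cv2.INTER_CUBIC))
E
```

```text
t 18.4 amp [-28.8  79.3  88.9] F_amp [-1.52  0.04  6.18] turn [0.01, 0.24, 0.05] op -0.0
t 18.65 amp [-28.8  79.3  88.6] F_amp [-4.47 -0.69 14.62] turn [0.08, 0.22, 0.03] op 0.0
```

View pics/side8.png

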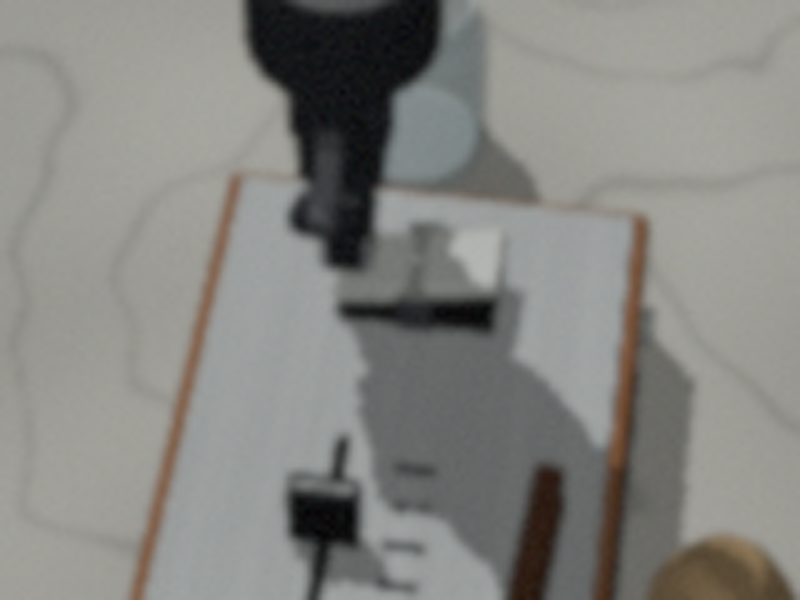

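The rocker has tipped over, near end down and far end up, against its stop (14.6 N). I'll retreat straight up, clear the view and check.

```bash
python3 -m inch '[[0,0,-1,0,0,0,0],[0,0,-3,0,0,0,0],[0,0,-6,0,0,0,0],[0,0,-9,0,0,0,0],[0,0,-12,0,0,0,0],[0,0,-15,0,0,0,0],[0.5,3,-18,0,0,0,0],[1,6,-20,0,0,0,0],[1.5,9,-20,0,0,0,0],[2,12,-20,0,0,0,0],[2.5,15,-20,0,0,0,0],[3,18,-20,0,0,0,0],[3.5,21,-20,0,0,0,0],[4,24,-20,0,0,0,0],[4,27,-20,0,0,0,0],[4,30,-20,0,0,0,0],[4,30,-20,0,0,0,0]]' >/dev/null;  python3 - <<'E'
from h import *
lev();match()
for n,c in(("top",(418,253)),("side",(335,340))):
    p,d=cams.capture(n);A=w2a(cloud(n,d));u,v=c
    m=(A[...,2]>.08)&(A[...,2]<.13)&(abs(A[...,0])<.045)&(abs(A[...,1]-.08)<.03);Q=A[m]
    if len(Q):
        a=np.polyfit(Q[:,0],Q[:,2],1);print(n,"rocker slope",a, "deg" , np.degrees(np.arctan(a[0])))
    z0=np.load(f"pics/{n}0.npz")["d"]
    cv2.imwrite(f"pics/{n}9.png",cv2.resize(p[v-90:v+90,u-120:u+120,::-1],(800,600),interpolation=cv2.INTER_CUBIC))
E
```

```text
top 69 [-0.0508 -0.0455 -0.04  ]
side 82 [-0.0532 -0.0476 -0.0409]
t 20.22 amp [-70.7 380.7 288.3] F_amp [-0.59 -1.22 -0.24] turn [0.05, 0.21, 0.22] op 0.0001
match 0.9441800713539124 travel mm 35.372932155181275
top rocker slope [0.21295804 0.09353317] deg 12.022006963038022
side rocker slope [0.16560761 0.09248562] deg 9.403272493021925
```

View pics/top9.png

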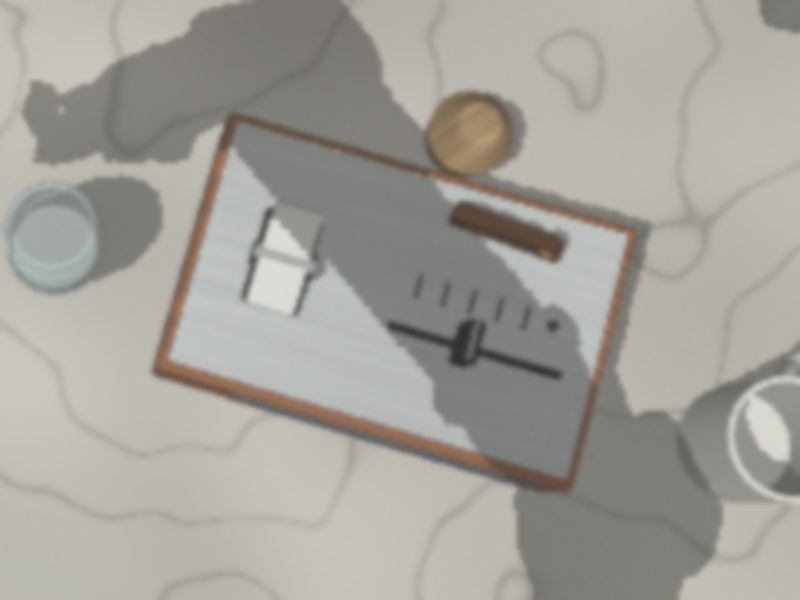

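View pics/side9.png

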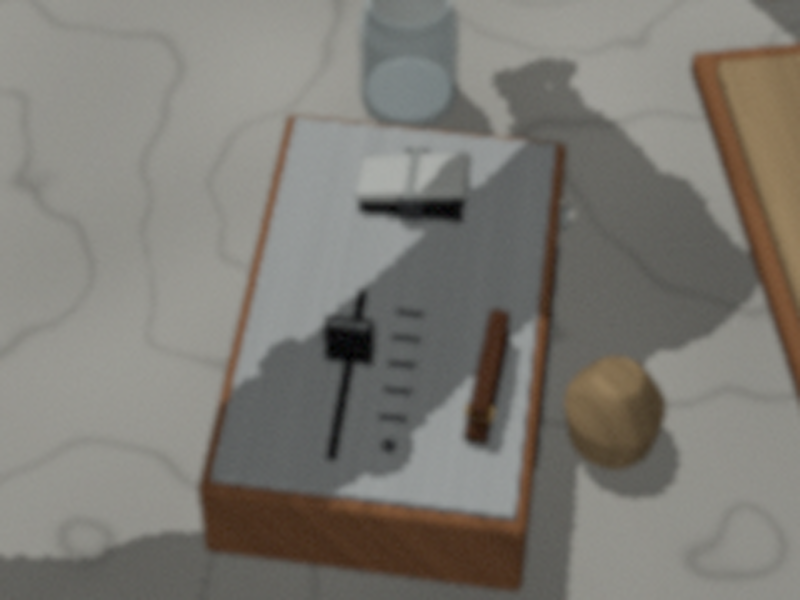

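The rocker slope is reversed and close to fully on. The lever reads about 35.4 mm of travel, at the third click. The hand is clear and the bystanders haven't moved, so I'm handing in.

```bash
python3 -c "
from rig import order
print(order.job_done())
from h import *;rep()"
```

```text
the job is handed in; nothing more can be done
None
the job is handed in; nothing more can be done
```

The lever is on the third click and the power rocker is tipped to on. I handed the job in at about 20.5 s of the 42 s, with the hand clear; no verdict came back.

- **Lever:** It started at the first click, and I pushed it two clicks along with the shut fingertips; readings stayed under about 9 N. After the second crest it stuck about 5 mm short of the third click, so I went back and nudged it in. The last checks showed 34.7–35.4 mm of travel against the ideal 36 mm. That puts it within about 1 mm of the third click, slightly on the near side, and it never ran past.
- **Rocker:** Only after that, I pressed the raised near end down until it met its stop, at about 15 N. With the hand away it stays tipped the other way. The top camera shows a slope of 0.21, where fully on is about 0.22. The side camera reads lower, 0.17, and was also the lower of the two before the press.
- **Everything else:** The capo, jar, mug and salt pot look unmoved in the final pictures. I didn't recheck the rack and harmonicas at the end, but the hand never touched them.

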